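# Reset the counter-top water filter with its service key

### The job

The water filter's cartridge has been changed, so reset its counter: take the service key from its wooden stand, put its blade in the slotted captive screw head on the filter's grey panel and turn it clockwise about a quarter turn, so that the shutter swings well off the reset hole, using only the key on the shutter. Then reach the key down through that hole and press the recessed button nearly fully down; keep it down for at least two seconds and finish still holding the key with the button pressed. Leave the drinking glass, the spice jar and the tin where they stand.

Things in the scene. Friction and masses are not known exactly. Their poses are not given: they have to be found in the camera images.
- key_mid (a point): centre of the service key's handle. The key (about 90 g, loose) stands upright, blade down, in a wooden stand. Handle: black square bar 22 x 22 x 70 high, flats square to this frame's x and y; the top 60 project above the stand. Below it a round steel shank 8 in diameter ends in a flat blade 13 wide (along x), 3 thick (along y), 14 high. z is up; the blade's end is 95 below this point.
- key_tip (a point): middle of the blade's end of the service key, 130 below the top of its handle; same axes as key_mid.
- stand_top (a point): centre of the top face of the fixed wooden stand, 60 x 60, 76 high, with a foot 80 x 80. Its square pocket, 25 wide (3 more than the handle), holds the lowest 10 of the key's handle; shank and blade hang free in the well below, 17 wide. Lift the key straight up by at least 75 to clear it.
- slot_floor (a point): centre of the slot's floor in the captive screw head on the filter's grey panel, on the vertical screw axis, 75 above the worktop. The slot runs along this frame's y, 28 long, open at both ends, 6.5 wide in its lowest 4, flaring to 13 at the mouth, 8 above the floor. A flat shutter fixed to the head, its top 1 below this point, reaches along -y to 66 from the axis and turns with it.
- shutter (a joint): angle of the screw head and its shutter, rad: 0 = shutter square over the reset hole, growing as it turns clockwise seen from above, end stop at 1.75; starts between 0 and 0.25. It turns against light friction (0.05 N m) and stays where it is left. The hole is clear for the key from about 0.75 on.
- reset_hole (a point): centre of the mouth of the round reset hole, diameter 20, in the top face of the grey panel (104 x 124, raised on the white filter base 170 x 260 that is fixed), 70 above the worktop. The screw's axis is 50 from it along this frame's +y; x points to the filter's back, z up. The shutter covers it at the start. A cartridge cap, 80 across, 110 high, stands at the base's other end.
- button_top (a point): centre of the top of the recessed reset button, diameter 17, at the bottom of the reset hole: 24 below the panel's face when up; moves down as it is pressed.
- reset_button (a joint): how far the reset button is pressed, m: 0 = up, 0.008 = fully down (end stop). Spring: 1.5 N to start, 3.9 N fully down; it springs back by itself.
- tumbler: bystander: the clear drinking glass, 81 across, 91 high; origin at the centre of its underside. Leave it where it stands.
- spice_jar: bystander: the small red-capped spice jar, 45 across, 106 high; origin at the centre of its underside. Leave it where it stands.
- tin: bystander: the low round tin, 86 across, 40 high; origin at the centre of its underside. Leave it where it stands.

How it is judged:
By the outcome, as a careful person would: the job done as asked, in the order asked, and still so for the second after the job is handed in, while the arm keeps its last pose, push and grip.
It also fails if it takes over 61 s, if anything falls off the work surface, if the arm or the gripper's body presses on something with over 40 N, if the wrist force passes 120 N, or if a joint passes its speed limit or range.

### The arm

A 6-joint arm with a two-finger parallel gripper is mounted at the origin on a cart in front of the work surface, level with it; the furniture and walls round the work are solid. World frame = base frame: x ahead of the robot, y to its left, z up, the work surface at z = 0. Lengths are in m, angles in degrees, forces in N, time in s.
With the tool pointing down it reaches from about 0.3 to 0.75 m from the base axis. Payload 8.5 kg.
Tool frame: the origin (TCP) lies at the very end of the fingers, on their centre line; the grasp point (between the pads) lies 19 mm behind it; x points along the fingers, y is the direction in which the jaws open and shut, and the axes are right-handed (so a half turn about x gives the same grasp; the last joint's range is limited). The gripper opens to 85 mm and grips with 20 to 120 N. Pads are 22 mm wide; open, the fingers measure 114 mm over their backs; the gripper's body (76 mm by 85 mm) begins 54 mm behind the grasp point. The pads swing forward as they close: fully open they stand 13 mm farther back than shut.
Start: joints at [57.393, 21.807, 74.336, -0, 83.858, -12.336], TCP at [0.191, 0.516, 0.231] pointing down, gripper open.
Joint ranges: [-178.18, 178.18], [-50.72, 133.34], [12.68, 142.11], [-81.47, 261.47], [9.98, 163.14], [-165.26, 165.26]. Speed limits (degrees/s): [136.94, 136.94, 180, 180, 180, 180].

### API

Orientations are given as a 3x3 rotation matrix whose columns are the frame's x, y, z axes.
In Python, from rig import env, eyes, close_job gives the robot as it stands.
- The arm moves only by the shell command python3 -m pendant 'ROWS' [OPENING] [FORCE]. ROWS is a JSON object of lists of equal length, an entry for each row: "travel": the shift along the world's x, y, z in mm, a list of three; "delta_rot": the turn, a rotation vector about the world's x, y, z in rad, a list of three. In form: {"travel": [[x, y, z], ...], "delta_rot": [[wx, wy, wz], ...]}. A call has 1 to 20 rows; each row shifts and turns the commanded pose from where the row before left it; what a row does not reach is not made up. A row lasts 1/12 s, in which the tool goes at most 41.7 mm and 7.16 degrees, less where a joint would pass 70% of its speed; a pose out of reach is approached as far as the arm can. A call with a gripper value outside its range is refused whole. OPENING is the finger opening in mm, from 0 to 85.4, set as the call begins (- or left out, the last holds). The fingers move at their own pace and stop on an object; FORCE is the grip in N (left out, the last holds). Time passes only in rows, so rows that do not move let the fingers close. It gives the time, the measured TCP pose, the force and the opening at its end, in the units of the state.
- env.observe(): the state, without advancing time (a new reading comes with each control period).
- eyes.get_image(name): name is "scene" or "side" or "wrist"; returns the picture (420x560x3 uint8, red, green, blue); there is no depth.
- eyes.camera_model(name): a dict with "vfov" (degrees; the focal length in pixels is half the picture's height over the tangent of half this angle, whatever the lens; pixels are square), "cx", "cy" (the principal point, pixels), "pose" (4x4, takes a point from camera to world coordinates). Camera axes: x right, y up, looking along -z (the intrinsics and any distortion apply to the point x, -y, -z); pixel columns grow to the right and rows downward; lengths in m; the calibration is good to about 2 mm. The wrist camera is an equidistant fisheye: a pixel r from the principal point sees the ray r / f radians off the axis. A picture is of the moment at which its call begins: read the wrist's pose just before it. camera_model takes no time and is no camera call; for the wrist camera it gives the pose at the moment of the call.
- close_job(): hands the job in, once; it reports no verdict.
The state is a dict: "time_s": time; "q": joint angles; "qvel": joint speeds; "joint_efforts": joint torques, N m; "position": TCP position; "tool_rot": TCP orientation; "ft_force": force on the tool from outside, world axes, zero at the start; "wrist_torque": the same for the moment, N m; "grip_width": finger opening in m.
Only numpy, scipy, OpenCV 4.12 (cv2) and the standard library are available. Lean on these libraries where they do the work, as an engineer would, in place of code of your own. Each camera call takes 0.05 s, during which the arm holds its last target. There are 200 camera calls.

## Working session

There is one attempt and no reset: what is moved stays moved. The work goes in short steps, Python scripts to look and compute and a shell command to move; the robot and the scene stay as the last step left them, time stands still between calls to the robot, and variables do not carry over. Pictures are saved under pics/ and viewed, about 8 in all and at most 12, crops included, and the job is handed in when it is done.

```bash
mkdir -p pics; ls; python3 - <<'E'
from rig import env, eyes
import cv2, numpy as np
s=env.observe(); print(s['time_s'],s['position'],s['tool_rot'])
for n in ("scene","side","wrist"):
    m=eyes.camera_model(n); print(n,m['vfov'],m['cx'],m['cy'],np.round(m['pose'],4).tolist(),[k for k in m])
    im=eyes.get_image(n); cv2.imwrite(f"pics/{n}0.png",im[:,:,::-1])
E
```

```text
pics
0.0 [0.19038972 0.51567995 0.23069131] [[-8.17918198e-04  3.46479589e-01  9.38057155e-01]
 [-1.27391546e-03  9.38056346e-01 -3.46480401e-01]
 [-9.99998854e-01 -1.47839814e-03 -3.25867651e-04]]
scene 56.04781524375445 274.18386611932306 203.00106760680274 [[-0.8887, 0.3445, -0.3026, 0.2742], [-0.4582, -0.6917, 0.5582, 0.4815], [-0.0169, 0.6347, 0.7725, 0.7755], [0.0, 0.0, 0.0, 1.0]] ['vfov', 'cx', 'cy', 'pose']
side 56.70116594747239 281.6369199290086 214.13985531418805 [[-0.0081, 0.8346, -0.5508, -0.0666], [-1.0, -0.0035, 0.0093, -0.0161], [0.0058, 0.5509, 0.8346, 1.02], [0.0, 0.0, 0.0, 1.0]] ['vfov', 'cx', 'cy', 'pose']
wrist 65.70646984690485 279.3661655008657 211.28542924153118 [[0.3463, -0.8984, -0.27, 0.1216], [0.9381, 0.3312, 0.1011, 0.5429], [-0.0014, -0.2884, 0.9575, 0.3743], [0.0, 0.0, 0.0, 1.0]] ['vfov', 'cx', 'cy', 'pose']
```

View pics/scene0.png

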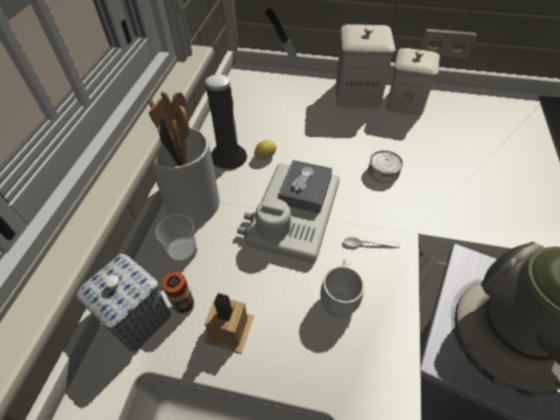

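View pics/side0.png

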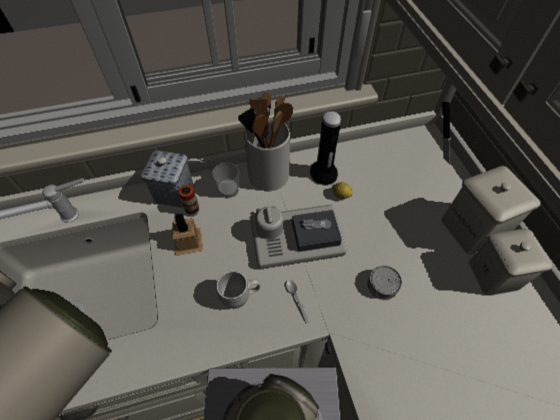

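View pics/wrist0.png

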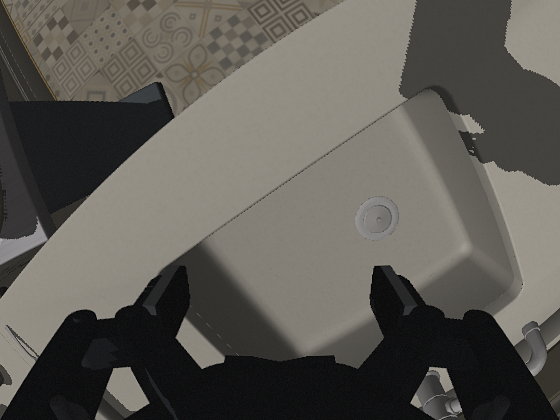

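Scene: the key in its stand is at about (223,300), the filter panel at (306,185) and the jar at (177,292). In the side view the key is at (181,222), the panel at (317,230) and the glass at (227,180). I'll make an enlarged crop of both for precise pixels.

```bash
cat > h.py <<'E'
import numpy as np, cv2
from rig import env, eyes
def ray(m,u,v,fish=False):
    f=210/np.tan(np.radians(m['vfov']/2)); a=np.array([(u-m['cx'])/f,(v-m['cy'])/f])
    if fish:
        r=np.linalg.norm(a); d=np.array([*(a/r*np.sin(r)),np.cos(r)])
    else: d=np.array([*a,1.])
    d=d*[1,-1,-1]; P=np.array(m['pose']); return P[:3,3],P[:3,:3]@d
def at(m,u,v,z,fish=False):
    o,d=ray(m,u,v,fish); return o+d*(z-o[2])/d[2]
def proj(m,p,fish=False):
    P=np.array(m['pose']); c=P[:3,:3].T@(np.array(p)-P[:3,3]); c=c*[1,-1,-1]
    f=210/np.tan(np.radians(m['vfov']/2)); rho=np.hypot(c[0],c[1])
    k=np.arctan2(rho,c[2])/rho if fish else 1/c[2]
    return np.array([m['cx']+f*k*c[0],m['cy']+f*k*c[1]])
E
python3 - <<'E'
from h import *
a=cv2.imread('pics/scene0.png'); b=cv2.imread('pics/side0.png')
def c(im,x,y): return cv2.resize(im[y:y+75,x:x+100],(400,300),interpolation=cv2.INTER_CUBIC)
o=np.vstack([np.hstack([c(a,180,283),c(a,262,150)]),np.hstack([c(b,150,192),c(b,262,198)])])
o=cv2.convertScaleAbs(o,alpha=1.4)
cv2.imwrite('pics/crop1.png',o)
ms,md=eyes.camera_model('scene'),eyes.camera_model('side')
for n,z,u,v,u2,v2 in (('keytop',.136,223,297,180,216),('panel',.07,306,185,317,230),('jartop',.106,176,279,187,190),('tin',.04,386,163,385,279),('glassbase',0,181,250,229,190)):
    print(n,at(ms,u,v,z),at(md,u2,v2,z))
E
```

```text
keytop [0.5071698  0.24975836 0.136     ] [0.51196269 0.24931093 0.136     ]
panel [ 0.50772777 -0.11199082  0.07      ] [ 0.5058175  -0.12705328  0.07      ]
jartop [0.61797417 0.24775446 0.106     ] [0.62251338 0.25018012 0.106     ]
tin [ 0.36252062 -0.30057512  0.04      ] [ 0.36743085 -0.30675988  0.04      ]
glassbase [0.70723114 0.14380792 0.        ] [0.70192687 0.14392124 0.        ]
```

View pics/crop1.png

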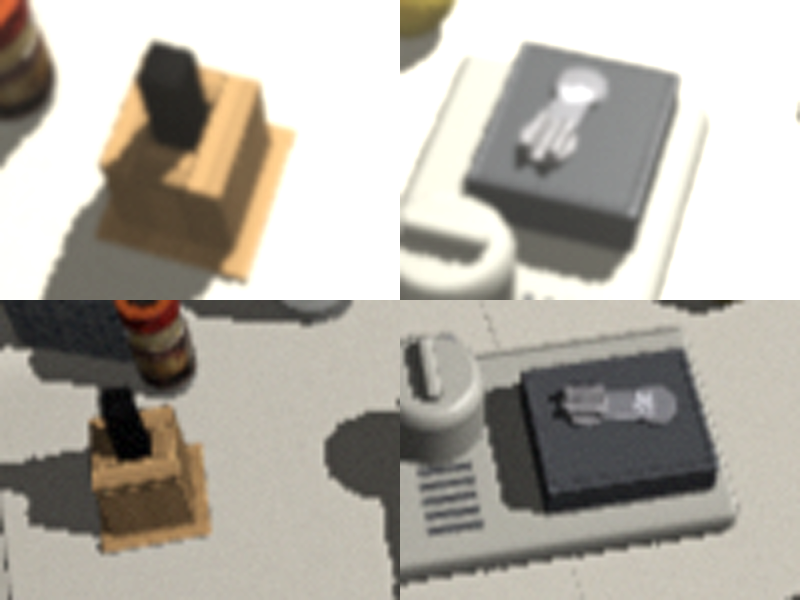

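The crop shows the key leaning slightly in its pocket, with the panel corners, slotted head and shutter visible. The head is on the cap side and the shutter reaches away from it.

```bash
python3 - <<'E'
from h import *
ms,md=eyes.camera_model('scene'),eyes.camera_model('side')
S=lambda m,ox,oy,X,Y,x,y,z: at(m,ox+(x-X)/4,oy+(y-Y)/4,z)[:2]
np.set_printoptions(precision=4,suppress=True)
def rep(n,P):
    P=np.array(P); print(n,'ctr',P.mean(0)); 
    for i in range(4):
        d=P[(i+1)%4]-P[i]; print('  ',P[i],np.linalg.norm(d),np.degrees(np.arctan2(d[1],d[0])))
rep('panel scene',[S(ms,262,150,400,0,x,y,.07) for x,y in ((523,45),(680,75),(635,220),(466,187))])
rep('panel side',[S(md,262,198,400,300,x,y,.07) for x,y in ((523,373),(685,350),(716,472),(546,496))])
rep('foot/stand side',[S(md,150,192,0,300,x,y,.076) for x,y in ((90,424),(168,406),(183,465),(93,488))])
rep('stand scene',[S(ms,180,283,0,0,x,y,.076) for x,y in ((103,166),(145,58),(268,84),(232,186))])
print('screw',S(ms,262,150,400,0,547,143,.083),S(md,262,198,400,300,582,404,.083))
print('shend',S(ms,262,150,400,0,584,88,.074),S(md,262,198,400,300,656,404,.074))
print('keytop',S(ms,180,283,0,0,170,55,.136),S(md,150,192,0,300,120,395,.136))
E
```

```text
panel scene ctr [ 0.5114 -0.1203]
   [ 0.5711 -0.1708] 0.10058962849071475 -168.9259330928709
   [ 0.4724 -0.1901] 0.12117360993716207 99.72214362568899
   [ 0.4519 -0.0707] 0.10043955127401394 12.116737069228313
   [ 0.5501 -0.0496] 0.12299704770111076 -80.1801329636948
panel side ctr [ 0.5115 -0.1257]
   [ 0.5529 -0.059 ] 0.12141412079119034 -80.65681952501248
   [ 0.5726 -0.1788] 0.10388249172885425 -172.6102277548559
   [ 0.4696 -0.1922] 0.12106857805265119 98.78159804312344
   [ 0.4511 -0.0726] 0.10268504457946907 7.563138707209888
foot/stand side ctr [0.5094 0.252 ]
   [0.5274 0.2855] 0.055889888036595003 -74.36471493868461
   [0.5425 0.2317] 0.05202418445679308 -161.65759504799192
   [0.4931 0.2153] 0.06313818090107617 106.84446220325204
   [0.4748 0.2757] 0.05351215871430827 10.513597347799532
stand scene ctr [0.5049 0.2534]
   [0.5283 0.2889] 0.055402937028654 -77.71357637444943
   [0.5401 0.2348] 0.06136701905209274 -165.75559409959493
   [0.4806 0.2197] 0.05149550631935113 101.24213610762071
   [0.4706 0.2702] 0.06069124470690427 17.97204663644508
screw [ 0.5177 -0.0913] [ 0.518  -0.0997]
shend [ 0.5197 -0.1499] [ 0.5234 -0.1536]
keytop [0.5082 0.2498] [0.5128 0.2494]
```

```bash
python3 -m pendant '{"travel":[[23,-19,1.5],[23,-19,1.5],[23,-19,1.5],[23,-19,1.5],[23,-19,1.5],[23,-19,1.5],[23,-19,1.5],[23,-19,1.5],[23,-19,1.5],[23,-19,1.5],[23,-19,1.5],[23,-19,1.5],[23,-19,1.5],[20,-19,1.5],[0,0,0],[0,0,0]],"delta_rot":[[0,0,-0.068],[0,0,-0.068],[0,0,-0.068],[0,0,-0.068],[0,0,-0.068],[0,0,-0.068],[0,0,-0.068],[0,0,-0.068],[0,0,-0.068],[0,0,-0.068],[0,0,-0.068],[0,0,-0.068],[0,0,-0.068],[0,0,-0.068],[0,0,0],[0,0,0]]}' 85
python3 - <<'E'
from h import *
s=env.observe(); m=eyes.camera_model('wrist'); im=eyes.get_image('wrist'); cv2.imwrite('pics/w1.png',im[:,:,::-1])
import json; json.dump({k:np.array(v).tolist() for k,v in m.items()},open('w1.json','w'))
print(proj(m,[.509,.250,.136],1),proj(m,s['position'],1))
E
```

```text
time_s: 1.48
position: [0.5101, 0.2491, 0.2518]
tool_rot: [[-0.001, 0.966, 0.26], [-0.0, 0.26, -0.966], [-1.0, -0.001, -0.0]]
ft_force: [0.2, 0.3, 0.4]
grip_width: 0.0849
[277.96924269 206.21950899] [278.24714397 272.64201447]
```

View pics/w1.png

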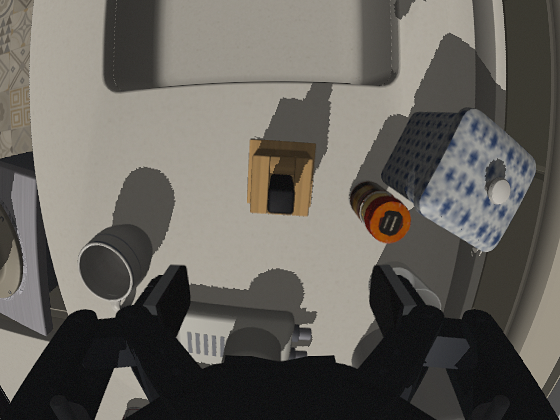

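Key top is at about (280,201), and the stand is nearly square to the image. I'll enlarge it for yaw.

```bash
python3 - <<'E'
from h import *
a=cv2.imread('pics/w1.png')[125:230,235:335]
cv2.imwrite('pics/crop2.png',cv2.convertScaleAbs(cv2.resize(a,None,fx=5.7,fy=5.7,interpolation=cv2.INTER_CUBIC),alpha=1.8,beta=25))
E
```

```text
(no output)
```

View pics/crop2.png

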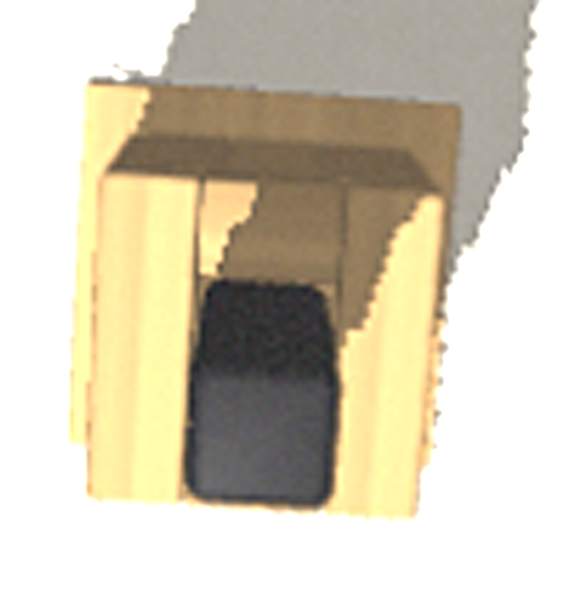

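```bash
python3 - <<'E'
from h import *
import json
m=json.load(open('w1.json'));np.set_printoptions(precision=4,suppress=True)
for n,z,C in (('key',.136,((194,376),(338,380),(331,507),(186,497))),('stand',.076,((103,175),(443,190),(415,515),(88,495))),('keybot',.076,((203,281),(328,288)))):
    P=np.array([at(m,235+x/5.7,125+y/5.7,z,1)[:2] for x,y in C]); print(n,P.mean(0))
    for i in range(len(P)):
        d=P[(i+1)%len(P)]-P[i]; print('  ',P[i],np.linalg.norm(d),np.degrees(np.arctan2(d[1],d[0]))%90)
E
```

```text
key [0.5106 0.2539]
   [0.4986 0.2606] 0.020701445452787376 13.505675644458616
   [0.5187 0.2655] 0.01913013017442726 12.740534943950564
   [0.5229 0.2468] 0.021286945412367465 11.003623482170894
   [0.502  0.2427] 0.018217633240929308 10.923745536260029
stand [0.5105 0.2548]
   [0.4759 0.2771] 0.05898302317514829 12.625769894627744
   [0.5335 0.29  ] 0.05919614044019978 11.579280706708175
   [0.5454 0.232 ] 0.0592321636590416 11.468176126241389
   [0.4873 0.2202] 0.05800461239901016 11.323576115279948
keybot [0.5081 0.2657]
   [0.4974 0.2634] 0.021888125458134178 11.883716468246659
   [0.5189 0.2679] 0.021888125458134178 11.88371646824666
```

```bash
python3 -m pendant '{"travel":[[0,2,-20],[0,2.5,-20],[0,0,-20],[0,0,-20],[0,0,-20],[0,0,-20],[0,0,-20],[0,0,-10],[0,0,-10],[0,0,0],[0,0,0]],"delta_rot":[[0,0,-0.027],[0,0,-0.026],[0,0,0],[0,0,0],[0,0,0],[0,0,0],[0,0,0],[0,0,0],[0,0,0],[0,0,0],[0,0,0]]}' 85
python3 -m pendant '{"travel":[[0,0,0],[0,0,0],[0,0,0],[0,0,0],[0,0,0],[0,0,0],[0,0,0],[0,0,0],[0,0,0],[0,0,0]],"delta_rot":[[0,0,0],[0,0,0],[0,0,0],[0,0,0],[0,0,0],[0,0,0],[0,0,0],[0,0,0],[0,0,0],[0,0,0]]}' 10 60
```

```text
time_s: 2.45
position: [0.5095, 0.2548, 0.0927]
tool_rot: [[0.0, 0.977, 0.211], [0.0, 0.211, -0.977], [-1.0, 0.0, -0.0]]
ft_force: [0.2, -0.2, -0.1]
grip_width: 0.0848
time_s: 3.28
position: [0.5097, 0.2544, 0.0927]
tool_rot: [[0.001, 0.978, 0.21], [0.0, 0.21, -0.978], [-1.0, 0.001, 0.0]]
ft_force: [-0.8, -0.9, 5.3]
grip_width: 0.0215
```

```bash
python3 -m pendant '{"travel":[[0,0,10],[0,0,15],[0,0,20],[0,0,20],[0,0,20],[0,0,20],[0,0,20],[0,0,15],[0,0,0]],"delta_rot":[[0,0,0],[0,0,0],[0,0,0],[0,0,0],[0,0,0],[0,0,0],[0,0,0],[0,0,0],[0,0,0]]}'
python3 -m pendant '{"travel":[[0,-15,0],[0,-25,0],[1,-29,0],[1,-29,0],[1,-29,0],[1,-29,0],[1,-29,0],[1,-29,0],[1,-29,0],[1,-29,0],[0,-29,0],[0,-24,0],[0,-15,0],[0,-10,0],[0,0,0],[0,0,0],[0,0,0]],"delta_rot":[[0,0,0],[0,0,0],[0,0,0],[0,0,0],[0,0,0],[0,0,0],[0,0,0],[0,0,0],[0,0,0],[0,0,0],[0,0,0],[0,0,0],[0,0,0],[0,0,0],[0,0,0],[0,0,0],[0,0,0]]}'
cat > look.py <<'E'
import sys,json
from h import *
n=sys.argv[1]; s=env.observe(); p=s['position']; tip=p+np.array([0,0,-.086]); ims=[]
M={}
for c in ('scene','side','wrist'):
    m=eyes.camera_model(c); M[c]={k:np.array(v).tolist() for k,v in m.items()}
    im=cv2.cvtColor(eyes.get_image(c),cv2.COLOR_RGB2BGR); cv2.imwrite(f'pics/{n}_{c}.png',im)
    u,v=proj(m,tip,c=='wrist'); x,y=int(np.clip(u-50,0,460)),int(np.clip(v-37,0,345)); M[c+'0']=[x,y]
    ims.append(cv2.resize(im[y:y+75,x:x+100],(400,300),interpolation=cv2.INTER_CUBIC)); print(c,'tip',u,v,'crop0',x,y)
ims.append(cv2.resize(im,(400,300)))
cv2.imwrite(f'pics/{n}.png',cv2.convertScaleAbs(np.vstack([np.hstack(ims[:2]),np.hstack(ims[2:])]),alpha=1.4,beta=10)); json.dump(M,open(n+'.json','w'))
E
python3 look.py l1
```

```text
time_s: 4.03
position: [0.5104, 0.2547, 0.2356]
tool_rot: [[0.005, 0.978, 0.211], [0.001, 0.211, -0.978], [-1.0, 0.006, -0.0]]
ft_force: [0.2, -0.2, -1.0]
grip_width: 0.0212
time_s: 5.45
position: [0.5174, -0.0946, 0.2321]
tool_rot: [[-0.0, 0.977, 0.211], [0.001, 0.211, -0.977], [-1.0, -0.0, -0.001]]
ft_force: [0.1, -0.2, -1.4]
grip_width: 0.0213
scene tip 300.3579533816934 165.93913556615968 crop0 250 128
side tip 307.04505375669663 211.81330264021588 crop0 257 174
wrist tip 278.68878309315386 218.7158561794776 crop0 228 181
```

View pics/l1.png

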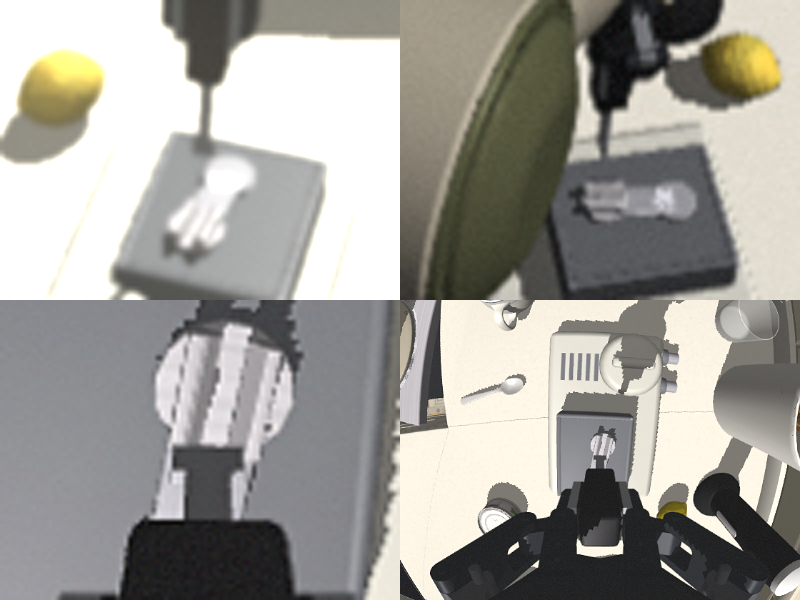

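The wrist crop shows the blade, with its broad side along the jaw axis and its tip at about (280,219), within 1.5 px of the prediction. The slotted head is ahead of it. I'll zoom on the head.

```bash
python3 - <<'E'
from h import *
a=cv2.imread('pics/l1_wrist.png')[180:235,255:315]
g=cv2.resize(a,None,fx=10,fy=10,interpolation=cv2.INTER_CUBIC)
cv2.imwrite('pics/crop3.png',cv2.convertScaleAbs(g,alpha=1.2,beta=-10))
E
```

```text
(no output)
```

View pics/crop3.png

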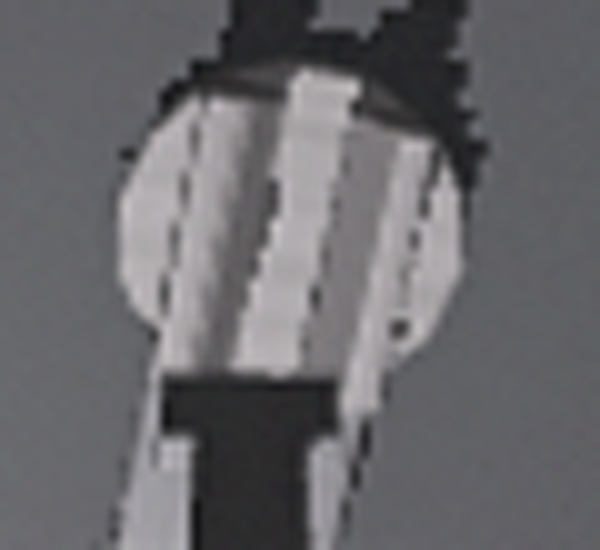

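```bash
python3 - <<'E'
from h import *
import json
m=json.load(open('l1.json'))['wrist'];np.set_printoptions(precision=4,suppress=True)
W=lambda x,y,z: at(m,255+x/10-.05,180+y/10-.05,z,1)[:2]
for l in (((325,75),(269,370)),((290,90),(237,370)),((358,90),(302,370))):
    a,b=[W(*p,.075) for p in l]; d=b-a; print(a,b,np.linalg.norm(d),np.degrees(np.arctan2(d[1],d[0]))%180, 'ctr14',a+d/np.linalg.norm(d)*.014)
print('disc',W(120,240,.074),W(463,240,.074), (W(120,240,.074)+W(463,240,.074))/2)
print('shut edge',[W(*p,.074) for p in ((155,370),(120,520),(370,420),(345,520))])
print('tip',W(248,380,.146),W(250,405,.146))
print(env.observe()['position'])
E
```

```text
[ 0.5237 -0.0851] [ 0.5248 -0.1149] 0.02979390446817025 92.09598793724628 ctr14 [ 0.5242 -0.0991]
[ 0.5208 -0.0873] [ 0.5217 -0.1156] 0.028319774086668425 91.97790573493235 ctr14 [ 0.5212 -0.1013]
[ 0.5271 -0.0859] [ 0.5279 -0.1142] 0.028351776100722457 91.71040982730887 ctr14 [ 0.5275 -0.0999]
disc [ 0.508  -0.1054] [ 0.5403 -0.0984] [ 0.5242 -0.1019]
shut edge [array([ 0.514 , -0.1176]), array([ 0.5138, -0.1336]), array([ 0.5356, -0.1182]), array([ 0.5355, -0.1289])]
tip [ 0.5181 -0.0939] [ 0.5186 -0.0957]
[ 0.5175 -0.0947  0.2323]
```

```bash
python3 -m pendant '{"travel":[[0.5,-0.4,0],[0.5,-0.4,0],[0.5,-0.4,0],[0.5,-0.4,0],[0.5,-0.4,0],[0.5,-0.4,0],[0.5,-0.5,-5],[0.5,-0.5,-8],[0.5,-0.5,-8],[0.5,-0.5,-8],[0.5,-0.5,-8],[0.5,-0.4,-8],[0,0,0],[0,0,0],[0,0,0]],"delta_rot":[[0,0,0.116],[0,0,0.116],[0,0,0.116],[0,0,0.116],[0,0,0.116],[0,0,0.116],[0,0,0.116],[0,0,0.116],[0,0,0.116],[0,0,0.116],[0,0,0.116],[0,0,0.116],[0,0,0],[0,0,0],[0,0,0]]}'
python3 - <<'E'
from h import *
import json
s=env.observe();m=eyes.camera_model('wrist'); im=eyes.get_image('wrist')[:,:,::-1]; cv2.imwrite('pics/l2.png',im)
json.dump({k:np.array(v).tolist() for k,v in m.items()},open('l2.json','w'))
tip=s['position']+[0,0,-.0867]; u,v=proj(m,tip,1); x,y=int(u-40),int(v-32); print(s['position'],u,v,x,y,[proj(m,[.524,-.0995,.075],1),proj(m,[.5326,-.149,.07],1)])
cv2.imwrite('pics/crop4.png',cv2.convertScaleAbs(cv2.resize(im[y:y+60,x:x+80],None,fx=10,fy=10,interpolation=cv2.INTER_CUBIC),alpha=1.2))
E
```

```text
time_s: 6.85
position: [0.5238, -0.1006, 0.1879]
tool_rot: [[0.001, -0.03, 1.0], [-0.0, 1.0, 0.03], [-1.0, -0.0, 0.001]]
ft_force: [-0.1, 0.2, -0.5]
grip_width: 0.0219
[ 0.52375793 -0.10063471  0.18785752] 277.3981770156908 216.37513167788003 237 184 [array([278.96340031, 206.99213496]), array([220.49725642, 213.4172683 ])]
```

View pics/crop4.png

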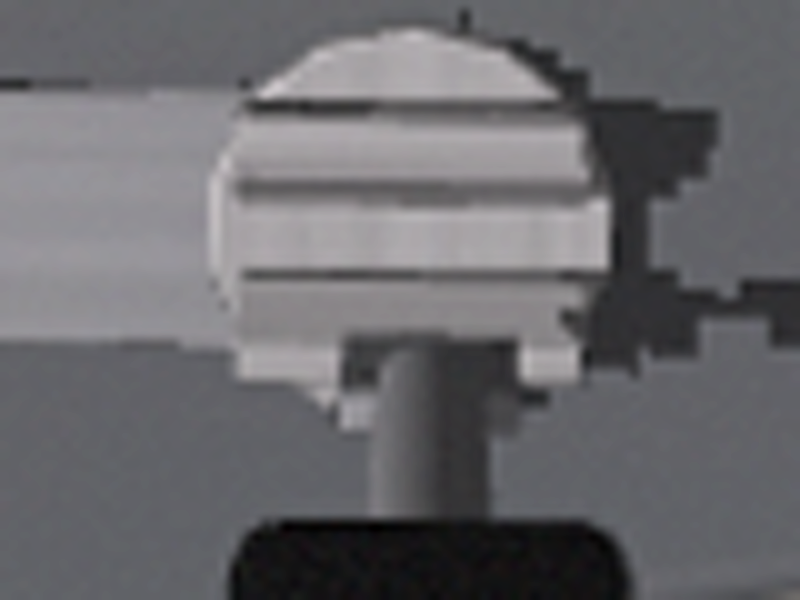

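```bash
python3 - <<'E'
from h import *
import json
m=json.load(open('l2.json'));np.set_printoptions(precision=4,suppress=True)
W=lambda x,y,z: at(m,237+x/10-.05,184+y/10-.05,z,1)[:2]
print('slot',W(420,236,.075),'edges',W(420,200,.075),W(420,272,.075),'ends',W(232,236,.075),W(609,236,.075),'tip far edge',W(432,338,.1012),'blade ends',W(343,338,.1012),W(522,338,.1012))
E
```

```text
slot [ 0.5245 -0.0995] edges [ 0.5214 -0.0996] [ 0.5276 -0.0994] ends [ 0.5249 -0.1149] [ 0.524 -0.084] tip far edge [ 0.5248 -0.0986] blade ends [ 0.525  -0.1052] [ 0.5246 -0.0919]
```

```bash
python3 -m pendant '{"travel":[[-1.5,-1,-2],[0,0,-4],[0,0,-4],[0,0,-4],[0,0,-4],[0,0,-2],[0,0,0]],"delta_rot":[[0,0,0],[0,0,0],[0,0,0],[0,0,0],[0,0,0],[0,0,0],[0,0,0]]}'
python3 -m pendant '{"travel":[[0,0,-1.5],[0,0,-1.5],[0,0,-1],[0,0,0],[0,0,0]],"delta_rot":[[0,0,0],[0,0,0],[0,0,0],[0,0,0],[0,0,0]]}'
```

```text
time_s: 7.48
position: [0.5218, -0.1018, 0.1667]
tool_rot: [[-0.001, -0.033, 0.999], [0.0, 0.999, 0.033], [-1.0, 0.001, -0.001]]
ft_force: [0.4, 0.7, -0.9]
grip_width: 0.0213
time_s: 7.9
position: [0.5221, -0.1019, 0.1634]
tool_rot: [[0.0, -0.033, 0.999], [-0.0, 0.999, 0.033], [-1.0, -0.0, 0.0]]
ft_force: [-0.1, -0.8, -1.7]
grip_width: 0.0212
```

```bash
python3 -m pendant '{"travel":[[0,0.1,0],[0,0.1,0],[0,0.1,0],[0,0.1,0],[0,0.1,0],[0,0.1,0],[0,0.1,0],[0,0.1,0],[0,0.1,0],[0,0.2,0]],"delta_rot":[[0,0,-0.08],[0,0,-0.08],[0,0,-0.08],[0,0,-0.08],[0,0,-0.08],[0,0,-0.08],[0,0,-0.08],[0,0,-0.08],[0,0,-0.08],[0,0,0]]}'
python3 -m pendant '{"travel":[[0,0.2,0],[0,0.2,0],[0,0.2,0],[0,0.2,0],[0,0.2,0],[0,0.2,0],[0,0.2,0],[0,0.2,0],[0,0.2,0],[0,0,0],[0,0,0]],"delta_rot":[[0,0,-0.08],[0,0,-0.08],[0,0,-0.08],[0,0,-0.08],[0,0,-0.08],[0,0,-0.08],[0,0,-0.08],[0,0,-0.08],[0,0,-0.08],[0,0,0],[0,0,0]]}'
python3 look.py l3; python3 -c "
from h import *
print(env.observe()['wrist_torque'])"
```

```text
time_s: 8.73
position: [0.5222, -0.1009, 0.1634]
tool_rot: [[0.0, 0.636, 0.772], [-0.0, 0.772, -0.636], [-1.0, -0.0, 0.001]]
ft_force: [-0.4, -0.6, -1.1]
grip_width: 0.0212
time_s: 9.65
position: [0.5227, -0.0997, 0.1636]
tool_rot: [[0.002, 0.986, 0.167], [-0.002, 0.167, -0.986], [-1.0, 0.001, 0.002]]
ft_force: [1.9, -4.6, -3.1]
grip_width: 0.0212
scene tip 298.2886150725521 184.2222506476955 crop0 248 147
side tip 307.3188839616437 223.61444391916856 crop0 257 186
wrist tip 278.7551636725908 218.57372965480144 crop0 228 181
[-1.17770833 -0.74786981  0.10003424]
```

View pics/l3.png

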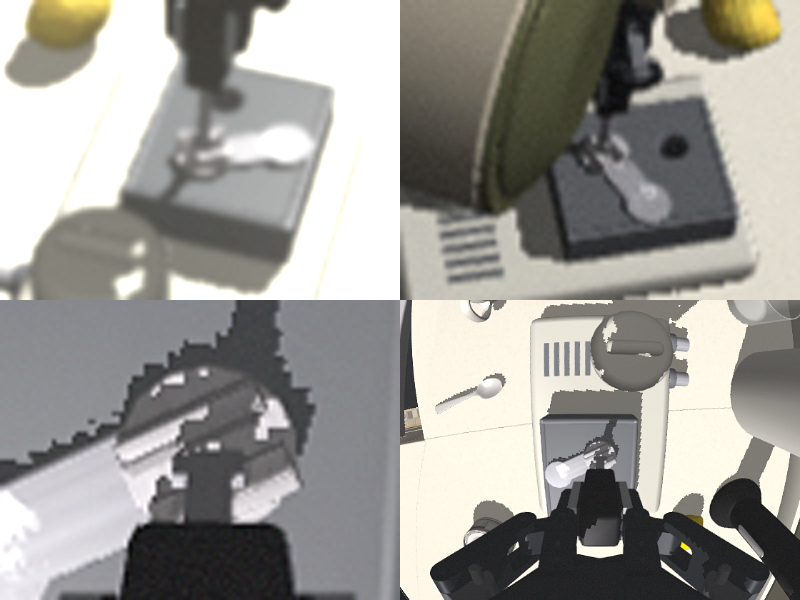

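The shutter has swung towards the robot and the hole is open, at about (325,222) in the side view. I'll check the angle and the hole position.

```bash
python3 - <<'E'
from h import *
import json
M=json.load(open('l3.json'));np.set_printoptions(precision=4,suppress=True)
s=lambda x,y,z: at(M['side'],257+(x-400)/4,186+y/4,z)[:2]
c=lambda x,y,z: at(M['scene'],248+x/4,147+y/4,z)[:2]
print('hole',s(674,146,.07),c(229,98,.07))
for e in (s(650,199,.074),c(292,139,.074)):
    d=e-[.524,-.0995]; print('sh',e,np.linalg.norm(d),'theta',np.radians(-80.3-(np.degrees(np.arctan2(d[1],d[0])))))
m=M['wrist']; W=lambda x,y,z: at(m,228+x/4,181+(y-300)/4,z,1)[:2]
a,b=W(120,440,.075),W(255,380,.075); d=b-a; print('slot line',np.degrees(np.arctan2(d[1],d[0])))
E
```

```text
hole [ 0.531  -0.1531] [ 0.5279 -0.1521]
sh [ 0.4845 -0.1325] 0.051469824323238954 theta 1.043544756900072
sh [ 0.4785 -0.1342] 0.05719453713978936 theta 1.0885970211497804
slot line 34.437561910871885
```

```bash
python3 -m pendant '{"travel":[[0,0.1,0],[0,0.1,0],[0,0.1,0],[0,0.1,0],[0,0.1,0],[0,0,0],[0,0,0]],"delta_rot":[[0,0,-0.07],[0,0,-0.07],[0,0,-0.07],[0,0,-0.07],[0,0,-0.07],[0,0,0],[0,0,0]]}'
python3 -m pendant '{"travel":[[0,0,0],[0,0,5],[0,0,8],[0,0,10],[0,0,10],[1.2,-10,0],[1.2,-10,0],[1.2,-10,0],[1.2,-10,0],[1.2,-10,0],[0,0,0],[0,0,0]],"delta_rot":[[0,0,0.05],[0,0,0],[0,0,0],[0,0,0],[0,0,0],[0,0,0],[0,0,0],[0,0,0],[0,0,0],[0,0,0],[0,0,0],[0,0,0]]}'
python3 look.py l4
```

```text
time_s: 10.38
position: [0.5229, -0.0994, 0.1636]
tool_rot: [[0.002, 0.983, -0.181], [-0.002, -0.181, -0.983], [-1.0, 0.003, 0.002]]
ft_force: [3.8, -4.9, -3.5]
grip_width: 0.0212
time_s: 11.38
position: [0.5279, -0.1491, 0.1959]
tool_rot: [[-0.001, 0.991, -0.137], [0.001, -0.137, -0.991], [-1.0, -0.001, -0.0]]
ft_force: [-0.7, -0.0, -1.2]
grip_width: 0.0212
scene tip 305.4612716122988 160.67026485273163 crop0 255 123
side tip 325.5967341824151 215.81984889785548 crop0 275 178
wrist tip 279.72004207386897 219.81572716499963 crop0 229 182
```

View pics/l4.png

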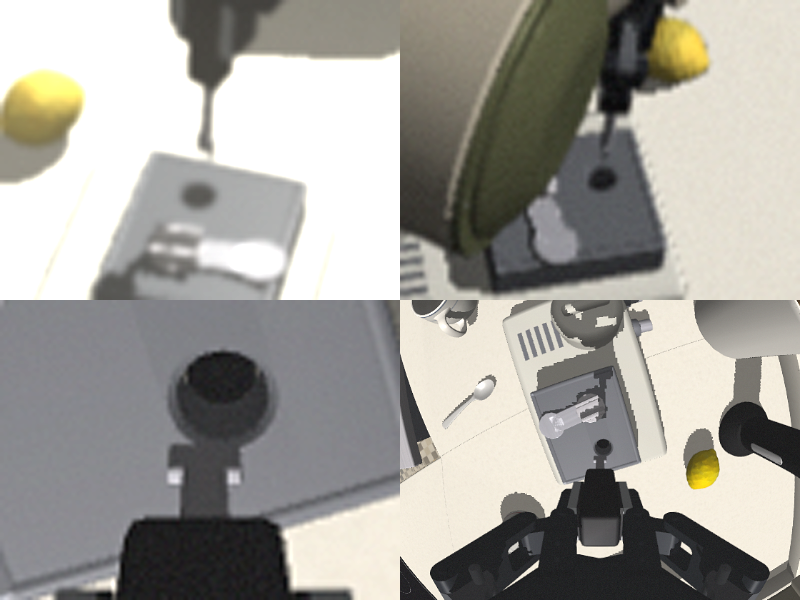

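The wrist crop shows the hole centred at about (222,396), with the blade tip edge at (205,444). The shutter is well clear.

```bash
python3 - <<'E'
from h import *
import json
M=json.load(open('l4.json'));np.set_printoptions(precision=4,suppress=True)
m=M['wrist']; ox,oy=M['wrist0']; W=lambda x,y,z: at(m,ox+x/4-.1,oy+(y-300)/4-.1,z,1)[:2]
print('hole',W(222,396,.07),'L/R',W(168,397,.07),W(276,397,.07),'T/B',W(222,349,.07),W(222,446,.07))
print('tip',W(168,444,.1092),W(241,444,.1092))
for c in ('side','scene'):
    q=M[c+'0']; print(c,'hole',at(M[c],q[0]+((602-400) if c=='side' else 198)/4,q[1]+(180 if c=='side' else 194)/4,.07)[:2])
e=at(M['side'],M['side0'][0]+(555-400)/4,M['side0'][1]+240/4,.074)[:2]
d=e-[.524,-.0995]; print('theta',np.radians(-80.3-np.degrees(np.arctan2(d[1],d[0]))),np.linalg.norm(d))
print(env.observe()['position'])
E
```

```text
hole [ 0.5318 -0.1502] L/R [ 0.5203 -0.1489] [ 0.5434 -0.152 ] T/B [ 0.5332 -0.1399] [ 0.5304 -0.1615]
tip [ 0.5216 -0.147 ] [ 0.5351 -0.1488]
side hole [ 0.5293 -0.1529]
scene hole [ 0.5296 -0.1513]
theta 1.4011786869183787 0.049502566525554056
[ 0.528  -0.1481  0.1962]
```

```bash
python3 -m pendant '{"travel":[[2,-0.4,0],[1.5,-0.4,-4],[0,0,-8],[0,0,-8],[0,0,-8],[0,0,-6],[0,0,-5],[0,0,-5],[0,0,-4],[0,0,0],[0,0,0]],"delta_rot":[[0,0,0],[0,0,0],[0,0,0],[0,0,0],[0,0,0],[0,0,0],[0,0,0],[0,0,0],[0,0,0],[0,0,0],[0,0,0]]}'
python3 -m pendant '{"travel":[[0,0,-4],[0,0,-4],[0,0,-3],[0,0,-2],[0,0,0],[0,0,0]],"delta_rot":[[0,0,0],[0,0,0],[0,0,0],[0,0,0],[0,0,0],[0,0,0]]}'
python3 -m pendant '{"travel":[[0,0,-2],[0,0,-2],[0,0,0],[0,0,0]],"delta_rot":[[0,0,0],[0,0,0],[0,0,0],[0,0,0]]}'
```

```text
time_s: 12.45
position: [0.5316, -0.1493, 0.1483]
tool_rot: [[-0.0, 0.991, -0.136], [0.0, -0.136, -0.991], [-1.0, -0.0, -0.0]]
ft_force: [0.0, 0.8, -0.2]
grip_width: 0.0215
time_s: 12.95
position: [0.5315, -0.1493, 0.1353]
tool_rot: [[-0.0, 0.991, -0.136], [0.0, -0.136, -0.991], [-1.0, -0.0, -0.0]]
ft_force: [0.2, -0.8, 0.6]
grip_width: 0.0212
time_s: 13.28
position: [0.5317, -0.1494, 0.1315]
tool_rot: [[0.001, 0.991, -0.136], [-0.0, -0.136, -0.991], [-1.0, 0.001, 0.0]]
ft_force: [0.6, -1.2, 0.3]
grip_width: 0.021
```

```bash
Z='[0,0,0]'; python3 -m pendant '{"travel":[[0,0,-1],[0,0,-1],[0,0,0],[0,0,0]],"delta_rot":[[0,0,0],[0,0,0],[0,0,0],[0,0,0]]}' | grep -E 'pos|force'
python3 -m pendant '{"travel":[[0,0,-1],[0,0,-1],[0,0,0],[0,0,0]],"delta_rot":[[0,0,0],[0,0,0],[0,0,0],[0,0,0]]}' | grep -E 'pos|force'
python3 -m pendant '{"travel":[[0,0,-1],[0,0,0],[0,0,0]],"delta_rot":[[0,0,0],[0,0,0],[0,0,0]]}' | grep -E 'pos|force'
```

```text
position: [0.5317, -0.1494, 0.1295]
ft_force: [0.1, -0.1, 1.9]
position: [0.5317, -0.1493, 0.1274]
ft_force: [1.3, -0.3, 1.3]
position: [0.5316, -0.1493, 0.1264]
ft_force: [0.4, -0.5, 2.0]
```

```bash
python3 -m pendant '{"travel":[[0,0,-1],[0,0,0],[0,0,0]],"delta_rot":[[0,0,0],[0,0,0],[0,0,0]]}' | grep -E 'pos|force'
python3 -m pendant '{"travel":[[0,0,-0.7],[0,0,0],[0,0,0]],"delta_rot":[[0,0,0],[0,0,0],[0,0,0]]}' | grep -E 'pos|force'
```

```text
position: [0.5317, -0.1493, 0.1254]
ft_force: [1.7, -0.1, 2.7]
position: [0.5316, -0.1493, 0.1247]
ft_force: [1.9, -0.7, 1.7]
```

```bash
python3 -m pendant '{"travel":[[0,0,-0.5],[0,0,0],[0,0,0]],"delta_rot":[[0,0,0],[0,0,0],[0,0,0]]}' | grep -E 'pos|force'
```

```text
position: [0.5317, -0.1493, 0.1245]
ft_force: [1.7, 0.8, 6.3]
```

End stop reached: the force jumped, the TCP stopped, and tip z ≈ 0.038 matches a full press. Now I'll hold it.

```bash
for i in 1 2; do python3 -m pendant '{"travel":[[0,0,0],[0,0,0],[0,0,0],[0,0,0],[0,0,0],[0,0,0],[0,0,0],[0,0,0],[0,0,0],[0,0,0],[0,0,0],[0,0,0],[0,0,0],[0,0,0],[0,0,0],[0,0,0],[0,0,0],[0,0,0],[0,0,0],[0,0,0]],"delta_rot":[[0,0,0],[0,0,0],[0,0,0],[0,0,0],[0,0,0],[0,0,0],[0,0,0],[0,0,0],[0,0,0],[0,0,0],[0,0,0],[0,0,0],[0,0,0],[0,0,0],[0,0,0],[0,0,0],[0,0,0],[0,0,0],[0,0,0],[0,0,0]]}'|grep -E 'time|pos|force|grip'; done; python3 look.py l5
```

```text
time_s: 16.62
position: [0.5317, -0.1493, 0.1246]
ft_force: [1.5, -0.1, 6.4]
grip_width: 0.0213
time_s: 18.28
position: [0.5317, -0.1493, 0.1246]
ft_force: [1.2, -0.0, 5.5]
grip_width: 0.0215
scene tip 302.8943242204964 180.36376985034576 crop0 252 143
side tip 323.1584602176259 227.96666594358962 crop0 273 190
wrist tip 279.42399959952394 218.76537660966815 crop0 229 181
```

View pics/l5.png

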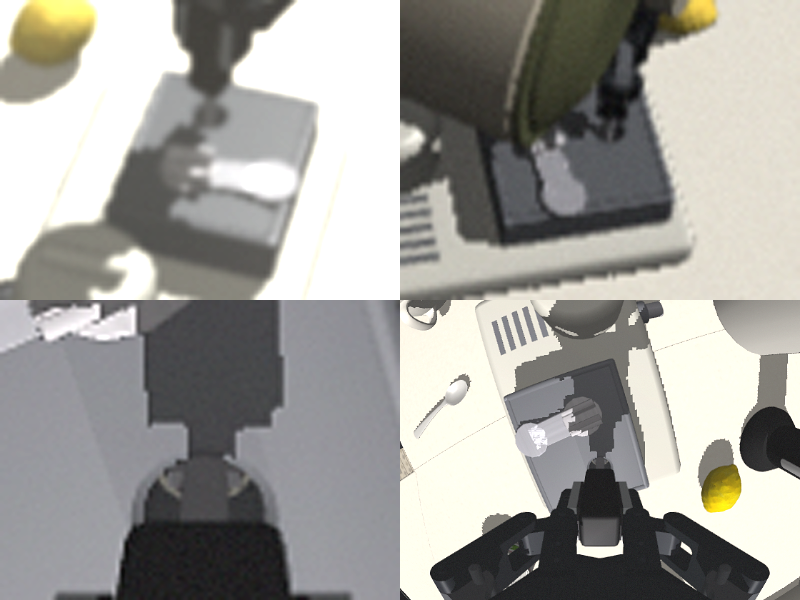

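The key's shank is down in the hole at about (205,490) in the wrist crop, the shutter is well to the side, and the push is steady. Handing in.

```bash
python3 -c "
from rig import close_job
print(close_job())"
```

```text
the job is handed in; nothing more can be done
None
```

I took the key from its stand and turned the screw head clockwise with the blade, which swung the shutter well off the reset hole. I then pressed the button through the hole and handed the job in at about 18.4 s, still holding the key with the button down.

- **Shutter:** it measured about 1.4 rad in the side view, against the 0.75 rad needed to clear the hole. I read it at about 1.05–1.1 rad after the first turn, so I turned it a further 0.35 rad. Only the key touched it.
- **Button:** it is at its end stop. The push jumped to about 6 N (about 7 N net of the sensor offset) while the tool stopped moving. The key tip was then about 8 mm below the button's up position. I held it more than 3 s with force and position steady.
- **Grip:** the opening stayed at about 21.3 mm throughout.
- **Disagreement:** the wrist camera put the hole 1–3 mm away from where the scene and side cameras did. I went with the wrist camera, and the key went in without side contact.
- **Not checked:** I did not re-measure the glass, jar and tin at the end. The arm's path stayed away from them.

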